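# Lift the slide cassette out of the incubator

## Task

The slides have finished incubating: take the clear cover off the incubator by its handle and set it down, not drop it, handle up in the middle of the blue mat. Then pinch the two orange side catches of the white slide cassette fully in together, lift the cassette straight up out of its dock without forcing it, and finish while still holding it by the pinched catches, level and still, at least 10 cm above the dock it came from. Leave everything else on the bench where it is.

Things in the scene. Friction and masses are not known exactly. Their poses are not given: they have to be found in the camera images.
- incubator: Slide incubator, low white housing fixed to the bench, 240 (its x) x 180 (its y) x 55 mm tall, control strip (dark screen, round knob rising to 69 mm) along its -x side. Origin: centre of its underside, on the bench; z up.
- dock (a point): Centre of the dock's floor on top of the incubator: 30 mm toward its +x, 60 mm above the bench, axes as the incubator's. Two dark steel uprights, 36 mm long (x), 36 mm tall above this point, stand at 17.5 to 29 mm either side (y); the catch noses hook under their lips (31 mm up). Low end stops in x: the cassette leaves straight up and is free with its underside 36 mm up.
- cassette: White slide cassette with four glass slides on edge, 80 to 170 g, clipped in the dock under the cover. Rack 84 (x) x 32 (y) x 38 mm tall, on it a grip tower 40 x 24 mm up to 72 mm; orange catches on the +y and -y sides up to 76 mm. Origin: centre of its underside; z up; at the start it lies at point dock, axes too.
- pinch (a point): Midway between the catches' thumb pads, 62 mm above the cassette's underside: the height to pinch at, along the cassette's y. Pads 28 mm wide (x), 44 to 76 mm above the underside, outer faces 52 mm apart at rest, 40 mm fully pinched. Keep fingertips above the dock's uprights (36 mm above the underside while seated).
- catch_left (a joint): Inward travel of the catch on the cassette's +y side: 0 m at rest (nose hooked under the dock's lip), 0.006 m fully in. Spring 3 N at rest to 6.6 N fully in; clear of the lip from about 0.0045 m. Both catches must be in before the cassette can rise.
- catch_right (a joint): The same for the catch on the cassette's -y side.
- cover: Clear cover, open below, 150 to 310 g, 116 (x) x 96 (y) x 92 mm tall, walls 3 mm, teal rim and handle. It stands loose on the incubator over the dock, around the plinth with about 3 mm play; raise it at least 85 mm to clear the cassette. Origin: centre of its bottom rim's plane; z up.
- cover_handle (a point): Middle of the cover's teal bar handle, 120.5 mm above its rim: bar 58 mm long (along the cover's x), 14 mm thick (y), 15 mm tall, its underside 22 mm above the cover's top; grip it from above across y.
- mat: Blue mat fixed to the bench, 190 (x) x 180 (y) x 3 mm thick, left or right of the incubator. Origin: centre of its underside, on the bench.
- tray: Loose white instrument tray 190 x 160 x 18 mm with a petri dish and forceps in it, on the side where the mat is not. Bystander. Origin: centre of its underside.
- petri_a: Covered petri dish, 93 mm across, 16 mm tall, in the tray. Bystander.
- forceps: Steel forceps 130 mm long in the tray. Bystander.
- petri_b: Covered petri dish, 93 mm across, 16 mm tall, on the bench behind the incubator, right. Bystander.
- amber_bottle: Amber glass bottle, 54 mm across, 110 mm tall, behind the incubator, left. Bystander.
- slide_box: Closed blue slide box 98 x 86 x 34 mm, behind the incubator. Bystander.
- beaker: Glass beaker, 68 mm across, 85 mm tall, far right. Bystander.
- vial_rack: White rack with capped vials, 60 x 90 x 76 mm, far left. Bystander.
Not all that is in view belongs to the job. Leave any green, pink or purple look-alike of the cover alone.

How it is judged (in metres and radians):
On the way, in this order (a step that is already met when the one before it is completed fails the run):
1. the cover is brought down onto the mat, handle up, while still in the fingers (horizontal distance between cover and mat below 0.04 m and angle between cover's own z axis and vertical below 0.06 rad and height (world z) of cover below 0.012 m and contact force between the fingers and cover above 0.5 N).
2. the cover stands on the mat, let go (horizontal distance between cover and mat below 0.04 m and angle between cover's own z axis and vertical below 0.06 rad and height (world z) of cover below 0.012 m and contact force between the fingers and cover below 0.05 N and contact force between cover and mat above 0.5 N), for 0.2 s.
3. both catches are pinched in together while the cassette is still seated in the dock (value of joint each of catch_left, catch_right above 0.0035 m and z of cassette in the frame of dock below 0.01 m).
At the end, for the whole second after the job is handed in: Cassette held still by both pinched catches (3.5 mm in or more), underside 95 mm or more above the dock floor and within 70 mm of above it, tilted under 10 degrees, touching only the fingers; cover upright and released on the mat, within 40 mm of its centre (all of step 2 and value of joint each of catch_left, catch_right above 0.0035 m and z of cassette in the frame of dock above 0.095 m and horizontal distance between cassette and dock below 0.07 m and angle between cassette's own z axis and vertical below 0.17 rad and linear speed of cassette below 0.03 m/s and contact force between the fingers and cassette above 1 N and contact force between cassette and incubator below 0.05 N and contact force between cassette and cover below 0.05 N and contact force between cassette and mat below 0.05 N and contact force between cassette and tray below 0.05 N and contact force between cassette and petri_a below 0.05 N and contact force between cassette and petri_b below 0.05 N and contact force between cassette and forceps below 0.05 N and contact force between cassette and amber_bottle below 0.05 N and contact force between cassette and slide_box below 0.05 N and contact force between cassette and beaker below 0.05 N and contact force between cassette and vial_rack below 0.05 N); the arm keeps its last pose, push and grip.
It fails at once if the cassette is forced out of the dock with a catch not pinched in (z of cassette in the frame of dock between 0.006 and 0.03 m and value of joint any of catch_left, catch_right below 0.002 m).
It fails at once if another thing on the bench is moved more than 30 mm (distance of any of tray, petri_a, petri_b, forceps, amber_bottle, slide_box, beaker, vial_rack from where it was at the start of the episode above 0.03 m).
It also fails if it takes over 51 s, if anything falls off the work surface, if the arm or the gripper's body presses on something with over 40 N, if the wrist force passes 120 N, or if a joint passes its speed limit or range.

## Robot

A 6-joint arm with a two-finger parallel gripper is mounted at the origin on the work surface. World frame = base frame: x ahead of the robot, y to its left, z up, the work surface at z = 0. Lengths are in mm, angles in rad, forces in N, time in s.
With the tool pointing down it reaches from about 350 to 875 mm from the base axis. Payload 4.2 kg.
Tool frame: the origin (TCP) lies midway between the tips of the shut fingers; the grasp point (between the pads) lies arm.grip_depth behind it (arm.grip_depth is the distance from the TCP to the grasp point, in mm); z points along the fingers, y is the direction in which the jaws open and shut (so a half turn about z gives the same grasp; the last joint's range is limited). The gripper opens to 85 mm and grips with 20 to 120 N. Pads are 22 mm wide; open, the fingers measure 114 mm over their backs; the gripper's body (76 mm by 85 mm) begins 54 mm behind the grasp point. The pads swing forward as they close: fully open they stand 13 mm farther back than shut.
Start: joints at [-0.903, 0.385, 0.008, 0, -1.194, -0.259], TCP at [248.456, -573.471, 201.212] pointing down, gripper open.
Joint ranges: [-3.14, 3.14], [-1.21, 2.06], [-1.07, 1.41], [-3.16, 2.05], [-2.99, -0.16], [-3.1, 3.1]. Speed limits (rad/s): [2.79, 2.79, 3.14, 3.14, 3.14, 3.14].

## Interface

Orientations are given as a unit quaternion [x, y, z, w].
In Python, from bench import arm gives the robot as it stands.
- The arm moves only by the tool play_rows, never from a script. Its argument "motion" is one flat list of numbers, 7 for each row, row after row: the opening in per cent of the stroke, from 0 (shut) to 100 (fully open), then the shift along the world's x, y, z in cm, then the turn, a rotation vector about the world's x, y, z in degrees. A call has 1 to 5 rows; each row is the pose to reach, as a shift and turn from the pose commanded when the call began; what a row does not reach only later rows make up. A row lasts 1/8 s, in which the tool goes at most 62.5 mm and 10.7 degrees, less where a joint would pass 70% of its speed; a pose out of reach is approached as far as the arm can. A call with a gripper value outside its range is refused whole. The fingers move at their own pace and stop on an object; the grip force is fixed at half the most. Time passes only in rows, so rows that repeat a pose let the fingers close. It gives the time, the measured TCP pose, the force and the opening at its end, in the units of the state.
- arm.read_state(): the state, without advancing time (a new reading comes with each control period).
- arm.get_image(name): name is "scene" or "top" or "wrist"; returns (picture, depth): 400x640x3 uint8, red, green, blue; 400x640 float32, mm along the optical axis (not along the pixel's ray), 0 where there is no reading.
- arm.camera_info(name): a dict with "fovy" (degrees; the focal length in pixels is half the picture's height over the tangent of half this angle, whatever the lens; pixels are square), "cx", "cy" (the principal point, pixels), "R" (3x3) and "t" (3): a world point X has camera coordinates R X + t. Camera axes: x right, y down, z forward; pixel columns grow to the right and rows downward; lengths in mm; the calibration is good to about 2 mm. A picture is of the moment at which its call begins: read the wrist's pose just before it. camera_info takes no time and is no camera call; for the wrist camera it gives the pose at the moment of the call.
- arm.job_done(): hands the job in, once; it reports no verdict.
Trained networks look in the newest picture that a camera, given by its name, has taken for a name from the list of things; names that differ only in an ending like _2 or _b are one class to them, and where a whole thing is asked for, a point or a joint stands for the part that bears it (a point fixed in the world has none). Each returns a list of dicts, best first, with "confidence" (0 to 1); they miss things now and then, are a little off and sometimes report something else, mostly with a low value. They report only what shows in the picture. A call takes as long as a camera call. They do not tell look-alikes from the thing itself.
- arm.outline_of(thing, camera): "mask" (400x640 bool, what is visible of it) and "extent" ([left, top, width, height] in pixels, round what is visible of it).
- arm.place_of(thing, camera): "uv" ([column, row] in pixels: a listed point, or the origin of a listed thing).
The state is a dict: "clock": time; "joints": joint angles; "joint_vel": joint speeds; "joint_efforts": joint torques, N m; "position": TCP position; "ee_rot": TCP orientation; "contact_force": force on the tool from outside, world axes, zero at the start; "wrist_torque": the same for the moment, N m; "gripper_width": finger opening in mm.
Only numpy, scipy, OpenCV 4.12 (cv2) and the standard library are available. Lean on these libraries where they do the work, as an engineer would, in place of code of your own. Each camera call takes 0.05 s, during which the arm holds its last target.

## Working session

There is one attempt and no reset: what is moved stays moved. The work goes in short steps, Python scripts to look and compute and a tool call to move; the robot and the scene stay as the last step left them, time stands still between calls to the robot, and variables do not carry over. Pictures are saved under pics/ and viewed, and the job is handed in when it is done.

Besides the shell and the picture viewer there is one more tool, called by a JSON object that holds its "op" and its "data", one argument or row to a line. play_rows: Moves the arm, as the interface text tells. Its arguments: {"type":"object","properties":{"motion":{"type":"array","items":{"type":"number"}}},"required":["motion"]}

```bash
mkdir -p pics
cat > h.py <<'E'
import numpy as np,cv2
from bench import arm
def snap(cam,fn=None):
    ci=arm.camera_info(cam); im,d=arm.get_image(cam)
    if fn: cv2.imwrite('pics/'+fn,cv2.cvtColor(im,cv2.COLOR_RGB2BGR))
    return im,d,ci
def world(ci,u,v,depth):
    f=200/np.tan(np.radians(ci['fovy'])/2)
    c=np.array([(u-ci['cx'])/f*depth,(v-ci['cy'])/f*depth,depth])
    return np.array(ci['R']).T@(c-np.array(ci['t']))
def world_z(ci,u,v,z):
    f=200/np.tan(np.radians(ci['fovy'])/2)
    R=np.array(ci['R']);o=-R.T@np.array(ci['t'])
    r=R.T@np.array([(u-ci['cx'])/f,(v-ci['cy'])/f,1])
    return o+r*(z-o[2])/r[2]
def cloud(ci,d):
    f=200/np.tan(np.radians(ci['fovy'])/2)
    v,u=np.mgrid[0:400,0:640]
    c=np.stack([(u-ci['cx'])/f*d,(v-ci['cy'])/f*d,d],-1)
    return (c-np.array(ci['t']))@np.array(ci['R'])
E
python3 - <<'E'
from h import *
print(arm.read_state(), arm.grip_depth)
for c in ['scene','top']:
    im,d,ci=snap(c,c+'0.png'); print(c,ci)
    for n in ['cover','incubator','mat']:
        for r in arm.outline_of(n,c)[:4]: print(n,r['confidence'],r['extent'])
    for n in ['cover_handle','cover','dock','mat','incubator']:
        for r in arm.place_of(n,c)[:4]: print('pt',n,r)
E
```

```text
{'clock': 0.0, 'joints': array([-9.03398349e-01,  3.85566613e-01,  6.62239426e-03, -5.21450892e-04,
       -1.19398318e+00, -2.58592152e-01]), 'joint_vel': array([-1.96524053e-03,  8.62152518e-05,  1.77079534e-05,  1.05489487e-03,
       -2.90479213e-04, -1.45212867e-03]), 'joint_efforts': array([ 3.08876515e-04, -3.92286158e+01,  1.88396913e+01,  4.18591216e+00,
       -4.61965450e-03, -9.39019060e-06]), 'position': array([ 248.20489878, -572.89448156,  200.11090244]), 'ee_rot': array([-2.02888225e-01,  9.79201294e-01,  1.06158550e-03, -2.59081020e-04]), 'contact_force': array([-0.42300984, -0.36222791,  0.16401228]), 'wrist_torque': array([-0.01535414, -0.05280171,  0.01322822]), 'gripper_width': 85.52770172873208} 18.700000000000003
scene {'fovy': 45.017483208770265, 'cx': 318.2499195132779, 'cy': 197.97369839814803, 'R': array([[ 0.68541452,  0.72808108, -0.01024067],
       [ 0.4664781 , -0.44985391, -0.76159677],
       [-0.55911101,  0.51723244, -0.64797028]]), 't': array([-285.78548674, -152.02503825, 2014.70340665])}
cover 0.84 [314.9, 185.1, 45.2, 45.7]
cover 0.81 [190.1, 1
[... 1180 characters left out ...]
cover 0.77 [382.1, 290.6, 45.6, 53.3]
cover 0.6 [182.7, 253.3, 51.5, 51.0]
incubator 0.92 [272.8, 148.0, 69.5, 92.2]
mat 0.6 [370.6, 170.4, 65.8, 66.2]
pt cover_handle {'uv': [411.9, 316.6], 'confidence': 0.96}
pt cover_handle {'uv': [196.8, 278.9], 'confidence': 0.81}
pt cover_handle {'uv': [302.8, 171.4], 'confidence': 0.71}
pt cover_handle {'uv': [494.6, 212.2], 'confidence': 0.61}
pt cover {'uv': [307.8, 177.1], 'confidence': 0.88}
pt cover {'uv': [208.2, 274.4], 'confidence': 0.79}
pt cover {'uv': [401.7, 312.5], 'confidence': 0.69}
pt cover {'uv': [245.1, 123.5], 'confidence': 0.21}
pt mat {'uv': [406.2, 204.9], 'confidence': 0.87}
pt incubator {'uv': [309.6, 192.8], 'confidence': 0.9}
```

View pics/scene0.png

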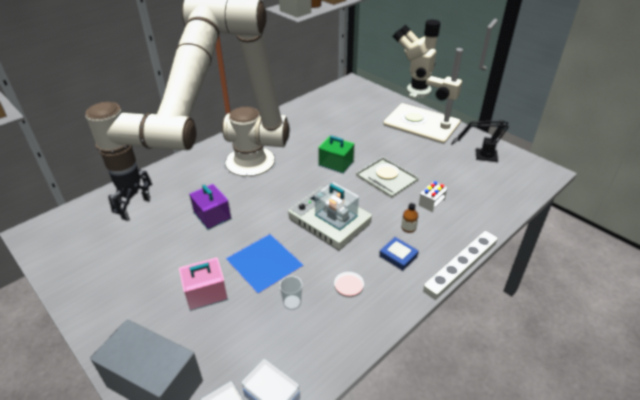

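View pics/top0.png

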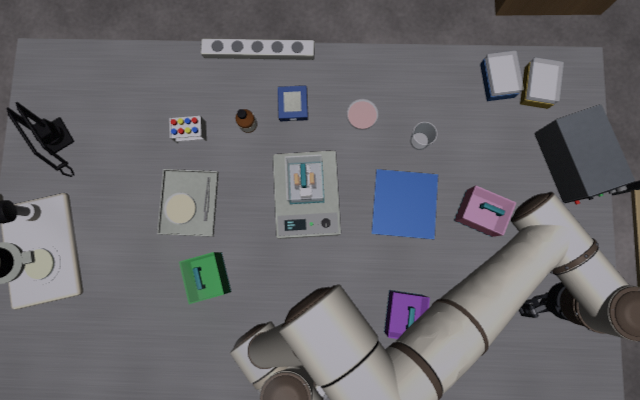

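The top image shows four covers: green at (203,277), purple (408,315), pink (488,210), and the clear one on the incubator at (306,178). The clear one fits the description. The control strip faces the robot, so the incubator's +x points roughly along world +x. The mat is at (406,205). Next I'll take a close crop and measure.

Run:
```python
from h import *
im,d,ci=snap('top')
cv2.imwrite('pics/crop1.png',cv2.cvtColor(cv2.resize(im[130:260,260:450],None,fx=4,fy=4,interpolation=cv2.INTER_CUBIC),cv2.COLOR_RGB2BGR))
P=cloud(ci,d)
import cv2
hsv=cv2.cvtColor(im,cv2.COLOR_RGB2HSV).astype(int)
def rect(pts,name):
    pts=pts.astype(np.float32); print(name,len(pts),cv2.minAreaRect(pts[:,:2]),np.median(pts[:,2]))
# mat
m=(hsv[...,0]>100)&(hsv[...,0]<122)&(hsv[...,1]>150); m[:, :365]=0; m[:,445:]=0; m[:160]=0; m[250:]=0
m=cv2.erode(m.astype(np.uint8),np.ones((2,2)))>0
v,u=np.nonzero(m); rect(np.array([world_z(ci,a,b,3) for a,b in zip(u,v)]),'mat')
# incubator top by depth
m=(P[...,2]>48)&(P[...,2]<62); m[:145]=0;m[245:]=0;m[:,:265]=0;m[:,345:]=0
rect(P[m],'incu')
# handle teal
m=(hsv[...,0]>82)&(hsv[...,0]<100)&(hsv[...,1]>100); m[:155]=0;m[200:]=0;m[:,:290]=0;m[:,320:]=0
rect(P[m&(P[...,2]>150)],'handle'); v,u=np.nonzero(m); print(u.mean(),v.mean(),u.min(),u.max(),v.min(),v.max())
rect(np.array([world_z(ci,a,b,182) for a,b in zip(u,v)]),'handle ray')
print(np.percentile(P[m][:,2],[0,25,50,75,100]))
m=(P[...,2]>140)&(P[...,2]<200); m[:145]=0;m[245:]=0;m[:,:265]=0;m[:,345:]=0
rect(P[m],'cover top')
```

```text
Traceback (most recent call last):
cv2.error: OpenCV(4.12.0) /io/opencv/modules/imgproc/src/convhull.cpp:143: error: (-215:Assertion failed) total >= 0 && (depth == CV_32F || depth == CV_32S) in function 'convexHull'
```

View pics/crop1.png

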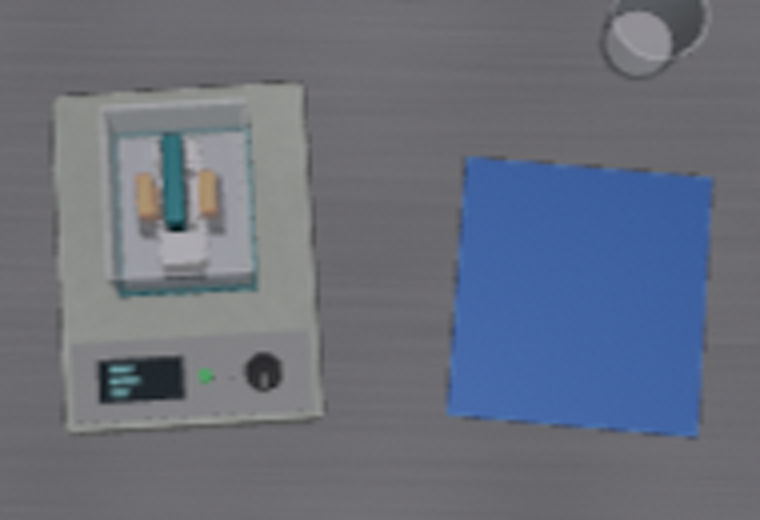

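The crop confirms a clear cover with a teal handle, orange catches under it and the control strip at the bottom. The mat is to its right.

Run:
```python
from h import *
im,d,ci=snap('top')
P=cloud(ci,d)
hsv=cv2.cvtColor(im,cv2.COLOR_RGB2HSV).astype(int)
def rect(pts,name):
    pts=np.ascontiguousarray(pts[:,:3]).astype(np.float32)
    if len(pts)<4: print(name,'few');return
    print(name,len(pts),cv2.minAreaRect(np.ascontiguousarray(pts[:,:2])),np.median(pts[:,2]))
m=(hsv[...,0]>100)&(hsv[...,0]<122)&(hsv[...,1]>130); m[:, :365]=0; m[:,445:]=0; m[:160]=0; m[250:]=0
v,u=np.nonzero(m); rect(np.array([world_z(ci,a,b,3) for a,b in zip(u,v)]).reshape(-1,3),'mat')
m=(P[...,2]>45)&(P[...,2]<65); m[:145]=0;m[245:]=0;m[:,:265]=0;m[:,345:]=0
rect(P[m],'incu')
m=(hsv[...,0]>80)&(hsv[...,0]<100)&(hsv[...,1]>100); m[:155]=0;m[192:]=0;m[:,:296]=0;m[:,312:]=0
v,u=np.nonzero(m); print(len(u),np.percentile(P[m][:,2],[0,25,50,75,100]))
rect(P[m],'handle'); rect(np.array([world_z(ci,a,b,183) for a,b in zip(u,v)]).reshape(-1,3),'handle ray')
for r in arm.place_of('cover_handle','top'):print(r['uv'],world_z(ci,*r['uv'],175.5))
for r in arm.place_of('incubator','top'):print('inc',world_z(ci,*r['uv'],0))
for r in arm.place_of('mat','top'):print('mat',world_z(ci,*r['uv'],0))
```

```text
mat 3956 ((480.36016845703125, -308.05767822265625), (176.9752655029297, 187.58656311035156), 86.42512512207031) 3.0
incu 3565 ((497.36737060546875, -25.383529663085938), (240.6724395751953, 180.30255126953125), 4.797834396362305) 54.18229
106 [151.97423145 181.128478   182.51797552 183.88873156 188.86235537]
handle 106 ((525.65771484375, -22.990758895874023), (55.07185745239258, 10.511944770812988), 2.163947343826294) 182.51797
handle ray 106 ((523.5985717773438, -23.190847396850586), (59.181671142578125, 10.140868186950684), 1.9246097803115845) 183.0
[197.1, 279.6] [256.78657286 231.35340712 175.5       ]
[305.5, 174.0] [528.85505507 -28.93774149 175.5       ]
[408.7, 317.9] [ 180.1997948  -290.98040968  175.5       ]
[494.4, 211.8] [ 444.18529277 -503.81910172  175.5       ]
inc [500.07288108 -24.01212373   0.        ]
mat [ 485.60572463 -305.61317632    0.        ]
```

{"op": "play_rows", "data": {
  "motion": [100,2.5,5,1.6,0,0,-4,100,5,10,3.2,0,0,-8,100,7.5,15,4.8,0,0,-12,100,10,20,6.4,0,0,-16,100,12.5,25,8,0,0,-18.6]
}}

```text
clock: 1.78
position: [374.0, -321.8, 282.0]
ee_rot: [-0.041, 0.999, -0.0, 0.0]
contact_force: [1.2, -0.4, 0.2]
gripper_width: 85.4
```

{"op": "play_rows", "data": {
  "motion": [100,2.5,5,0,0,0,0,100,5,10,0,0,0,0,100,7.5,15,0,0,0,0,100,10,20,0,0,0,0,100,12,25,0,0,0,0]
}}

```text
clock: 2.4
position: [494.1, -71.6, 281.5]
ee_rot: [-0.042, 0.999, 0.0, 0.0]
contact_force: [1.0, -0.5, 0.3]
gripper_width: 85.3
```

Run:
```python
from h import *
s=arm.read_state();print(s['clock'],s['position'],s['ee_rot'],s['joints'])
im,d,ci=snap('wrist','w1.png');print(ci)
for n in ['cover_handle','pinch']:
  for r in arm.place_of(n,'wrist'):print(n,r)
```

```text
2.4 [494.09167962 -71.61547285 281.45089083] [-4.22499911e-02  9.99107005e-01  6.60304645e-06  3.60349638e-04] [ 1.81929997e-01  1.17433542e-01 -1.52234702e-01  9.05433502e-05
 -1.30041256e+00 -1.66822533e+00]
{'fovy': 69.8724203533854, 'cx': 326.68851717362674, 'cy': 197.35886235818344, 'R': array([[-8.51953347e-02,  9.96364265e-01, -8.18297414e-05],
       [ 9.60822665e-01,  8.21780465e-02,  2.64700917e-01],
       [ 2.63745260e-01,  2.24726594e-02, -9.64330554e-01]]), 't': array([ 112.86540634, -524.77360766,  327.80701422])}
cover_handle {'uv': [371.6, 226.1], 'confidence': 0.7}
```

View pics/w1.png

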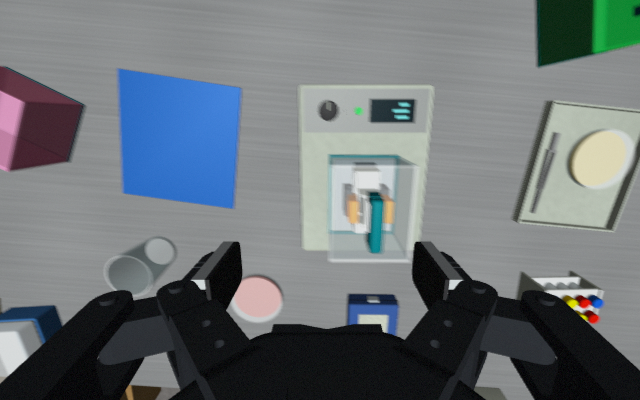

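The wrist view shows the clear cover's handle at about (376,222), the mat at (180,138) and the cassette under the cover. Next I'll refine the handle position.

Run:
```python
from h import *
im,d,ci=snap('wrist');P=cloud(ci,d)
hsv=cv2.cvtColor(im,cv2.COLOR_RGB2HSV).astype(int)
m=(hsv[...,0]>80)&(hsv[...,0]<100)&(hsv[...,1]>120); m[:185]=0;m[258:]=0;m[:,:360]=0;m[:,388:]=0
v,u=np.nonzero(m);print(len(u),np.percentile(P[m][:,2],[5,25,50,75,95]))
mm=m&(P[...,2]>179)
Q=P[mm];print(cv2.minAreaRect(np.ascontiguousarray(Q[:,:2]).astype(np.float32)))
v,u=np.nonzero(mm);W=np.array([world_z(ci,a,b,183) for a,b in zip(u,v)]);print(cv2.minAreaRect(W[:,:2].astype(np.float32)))
m=(P[...,2]>45)&(P[...,2]<62);m[:70]=0;m[270:]=0;m[:,:290]=0;m[:,440:]=0
print('inc',cv2.minAreaRect(P[m][:,:2].astype(np.float32)))
m=(hsv[...,0]>100)&(hsv[...,0]<122)&(hsv[...,1]>130);m[:,250:]=0;m[:,:110]=0;m[215:]=0
v,u=np.nonzero(m);W=np.array([world_z(ci,a,b,3) for a,b in zip(u,v)]);print('mat',cv2.minAreaRect(W[:,:2].astype(np.float32)))
```

```text
851 [160.2384193  183.34720991 184.39157705 184.97480838 185.69534682]
((487.75177001953125, -36.765079498291016), (141.7872314453125, 27.676847457885742), 22.525718688964844)
((526.9517211914062, -20.63714599609375), (58.164337158203125, 13.90239429473877), 4.658657550811768)
inc ((496.8880615234375, -21.77173614501953), (238.01133728027344, 181.02894592285156), 4.854312896728516)
mat ((481.5226135253906, -305.736083984375), (179.8917694091797, 189.317626953125), 86.46966552734375)
```

{"op": "play_rows", "data": {
  "motion": [100,1.7,2.5,-2,0,0,0,100,3.3,5.1,-5,0,0,0,100,3.3,5.1,-6.5,0,0,0,100,3.3,5.1,-6.5,0,0,0]
}}

```text
clock: 3.1
position: [525.4, -23.8, 215.3]
ee_rot: [-0.041, 0.999, -0.0, -0.001]
contact_force: [0.6, 0.0, 0.6]
gripper_width: 85.4
```

Run:
```python
from h import *
for i in range(3):
  im,d,ci=snap('wrist','w2.png');s=arm.read_state();print(s['clock'],s['position'],s['ee_rot'])
P=cloud(ci,d)
hsv=cv2.cvtColor(im,cv2.COLOR_RGB2HSV).astype(int)
m=(hsv[...,0]>80)&(hsv[...,0]<100)&(hsv[...,1]>120)&(P[...,2]>175)
n,l,st,c=cv2.connectedComponentsWithStats(m.astype(np.uint8))
k=[i for i in range(1,n) if st[i,4]>200]
for i in k:
  v,u=np.nonzero(l==i);W=np.array([world_z(ci,a,b,183) for a,b in zip(u,v)]);print(st[i],cv2.minAreaRect(W[:,:2].astype(np.float32)),cv2.minAreaRect(P[l==i][:,:2].astype(np.float32)))
```

```text
3.15 [526.14465499 -23.75140386 216.58255045] [-4.14515812e-02  9.99140464e-01 -3.09584138e-04 -5.52729873e-05]
3.2 [526.6017724  -23.62520148 217.31636169] [-4.14457580e-02  9.99140408e-01 -1.59615730e-04  8.17211837e-04]
3.25 [526.78151793 -23.42778175 217.62682779] [-4.14870192e-02  9.99138320e-01 -1.22250270e-05  1.20162137e-03]
[ 323  173   17   74 1232] ((527.0309448242188, -19.468032836914062), (58.452545166015625, 12.585256576538086), 4.601078033447266) ((507.54693603515625, -21.086978912353516), (96.58672332763672, 12.624430656433105), 4.698577404022217)
```

View pics/w2.png

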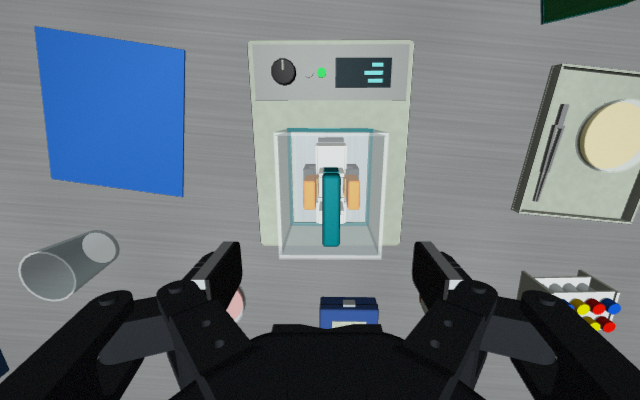

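{"op": "play_rows", "data": {
  "motion": [100,0,0.3,-2,0,0,0,100,0,0.3,-4,0,0,0,100,0,0.3,-5.5,0,0,0,100,0,0.3,-6,0,0,0,100,0,0.3,-6,0,0,0]
}}

```text
clock: 3.88
position: [526.7, -19.6, 156.6]
ee_rot: [-0.042, 0.999, -0.0, 0.0]
contact_force: [-0.3, 0.6, 0.2]
gripper_width: 85.4
```

{"op": "play_rows", "data": {
  "motion": [0,0,0,0,0,0,0,0,0,0,0,0,0,0,0,0,0,0,0,0,0,0,0,0,0,0,0,0,0,0,0,0,0,0,0]
}}

```text
clock: 4.5
position: [526.5, -19.5, 156.2]
ee_rot: [-0.042, 0.999, -0.0, 0.0]
contact_force: [-0.5, 0.1, -0.2]
gripper_width: -0.1
```

Run:
```python
from h import *
im,d,ci=snap('wrist','w3.png');s=arm.read_state();print(s['clock'],s['position'],s['gripper_width'],s['contact_force'])
```

```text
4.55 [526.4479111  -19.48659818 156.21077729] 0.06455541371132252 [-0.26527629 -0.27356211 -0.1057123 ]
```

View pics/w3.png

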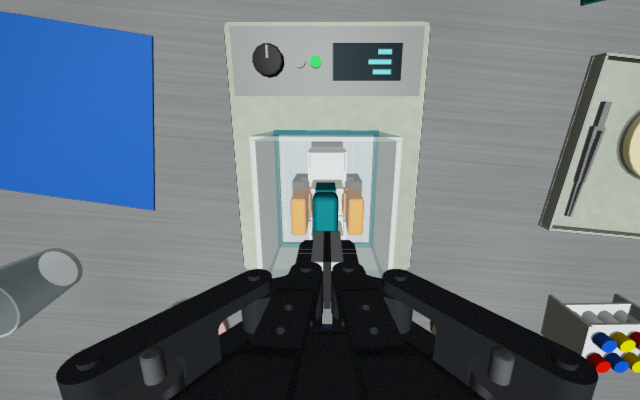

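Run:
```python
from h import *
im,d,ci=snap('wrist');P=cloud(ci,d)
s=arm.read_state();print(s['position'])
f=200/np.tan(np.radians(ci['fovy'])/2);R=np.array(ci['R']);t=np.array(ci['t'])
def pr(X):
  c=R@np.array(X)+t; return c[:2]/c[2]*f+[ci['cx'],ci['cy']],c[2]
print(pr([526.5,-19.5,156.2]),pr([526.5,-19.5,175]))
for v in range(180,330,8): print(v,np.round(P[v,325]),im[v,325])
im,d,ci=snap('top','t3.png')
cv2.imwrite('pics/t3c.png',cv2.cvtColor(cv2.resize(im[130:260,260:450],None,fx=4,fy=4,interpolation=cv2.INTER_CUBIC),cv2.COLOR_RGB2BGR))
im,d,ci=snap('scene','s3.png')
cv2.imwrite('pics/s3c.png',cv2.cvtColor(cv2.resize(im[110:250,260:400],None,fx=4,fy=4,interpolation=cv2.INTER_CUBIC),cv2.COLOR_RGB2BGR))
```

```text
[526.45580157 -19.47412083 156.18876072]
(array([325.64334447, 226.16741731]), np.float64(185.1145687735997)) (array([325.52906513, 237.80527541]), np.float64(166.98146264884008))
180 [498. -22. 147.] [155 159 155]
188 [499. -22. 166.] [ 6 48 51]
196 [499. -22. 182.] [ 2 69 72]
204 [503. -22. 185.] [ 27 147 156]
212 [507. -21. 187.] [ 26 145 155]
220 [512. -21. 185.] [ 28 146 154]
228 [517. -21. 185.] [ 23 143 153]
236 [516. -21. 197.] [13 12 14]
244 [515. -21. 208.] [14 15 16]
252 [515. -21. 217.] [7 7 6]
260 [516. -20. 223.] [20 18 19]
268 [519. -20. 224.] [59 58 60]
276 [523. -20. 224.] [59 60 61]
284 [526. -20. 224.] [57 58 61]
292 [529. -19. 225.] [55 57 58]
300 [534. -19. 224.] [57 56 58]
308 [537. -19. 226.] [76 78 80]
316 [714.  -5.   1.] [140 143 144]
324 [725.  -4.   3.] [46 54 71]
```

View pics/t3c.png

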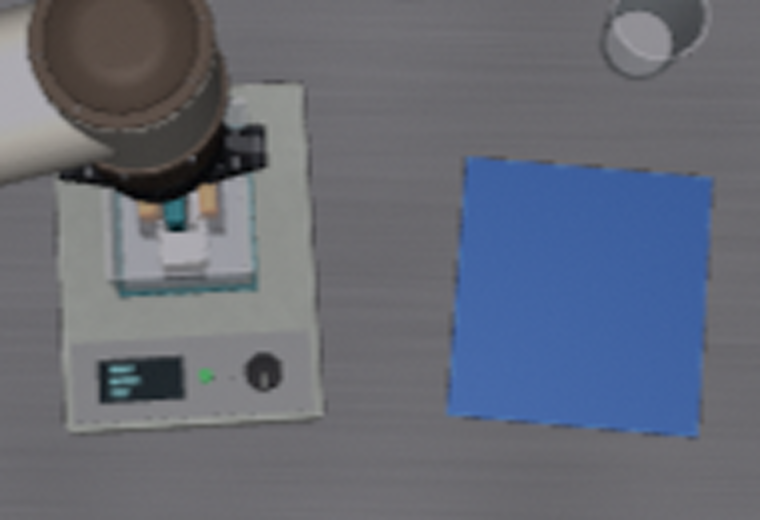

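View pics/s3c.png

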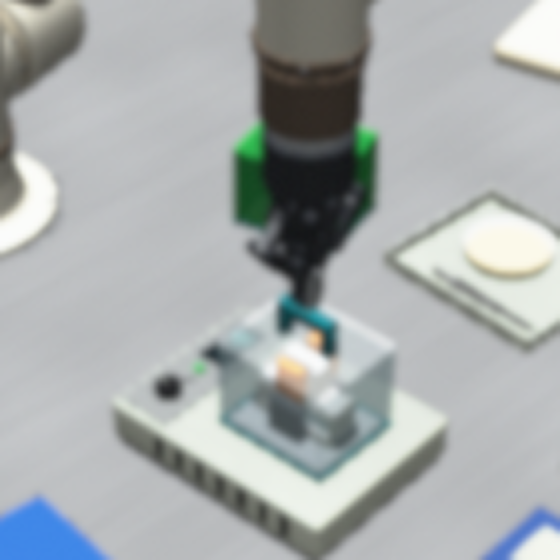

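Run:
```python
from h import *
im,d,ci=snap('wrist','w4.png');P=cloud(ci,d)
for v in range(226,250,2): print(v,np.round(P[v,318:334:3,2]),np.round(P[v,318:334:3,0]),im[v,321])
cv2.imwrite('pics/w4c.png',cv2.cvtColor(cv2.resize(im[170:330,220:430],None,fx=3.5,fy=3.5,interpolation=cv2.INTER_CUBIC),cv2.COLOR_RGB2BGR))
im,d,ci=snap('scene');P=cloud(ci,d)
for v in range(150,200,2): print(v,np.round(P[v,330:342:2,2]))
```

```text
226 [184. 185. 185. 185. 184. 185.] [516. 515. 515. 515. 515. 515.] [ 24 143 153]
228 [185. 185. 185. 185. 185. 184.] [517. 517. 517. 517. 516. 517.] [ 25 144 152]
230 [184. 184. 185. 185. 184. 186.] [518. 518. 518. 518. 518. 517.] [ 29 136 144]
232 [192. 193. 193. 194. 193. 193.] [516. 516. 516. 515. 515. 515.] [77 78 80]
234 [195. 196. 196. 196. 195. 196.] [516. 515. 516. 515. 516. 515.] [76 78 79]
236 [199. 199. 198. 199. 198. 199.] [516. 516. 516. 515. 515. 515.] [74 76 76]
238 [201. 200. 200. 201. 200. 201.] [516. 516. 516. 515. 516. 515.] [74 76 77]
240 [204. 203. 202. 202. 203. 203.] [515. 516. 516. 516. 515. 515.] [74 75 77]
242 [206. 206. 205. 205. 205. 205.] [515. 516. 516. 516. 516. 515.] [74 75 76]
244 [207. 208. 207. 207. 207. 207.] [516. 515. 516. 516. 516. 516.] [75 79 80]
246 [209. 210. 209. 210. 210. 209.] [516. 516. 516. 515. 515. 515.] [73 75 76]
248 [212. 212. 212. 211. 211. 212.] [516. 516. 516. 516. 516. 515.] [74 77 77]
150 [348. 346. 355. 356. 354. 357.]
152 [343. 345. 345. 346. 348. 347.]
154 [333. 331. 339. 339. 337. 335.]
156 [325. 331. 332. 332. 328. 330.]
158 [320. 321. 322. 324. 324. 324.]
160 [312. 313. 317. 316. 315. 293.]
162 [304. 305. 302. 297. 293. 285.]
164 [302. 297. 293. 289. 292. 287.]
166 [291. 292. 284. 284. 285. 273.]
168 [273. 280. 277. 274. 275. 259.]
170 [275. 257. 272. 265. 269. 250.]
172 [277. 246. 254. 256. 263. 244.]
174 [267. 243. 235. 246. 242. 237.]
176 [261. 256. 246. 243. 236. 230.]
178 [236. 248. 240. 227. 229. 220.]
180 [  1.  -6. 212. 221. 219. 211.]
182 [  2. 146. 208. 214. 207. 204.]
184 [183. 186. 196. 205. 202. 195.]
186 [1187.  182.  180.  198.  191.  153.]
188 [169. 168. 179. 182. 184. 185.]
190 [159. 159. 148. 172. 183. 187.]
192 [154. 148. 151. 149. 148. 173.]
194 [148. 141. 148. 144. 148. 163.]
196 [145. 150. 148. 145. 147. 160.]
198 [141. 147. 150. 151. 146. 149.]
```

View pics/w4c.png

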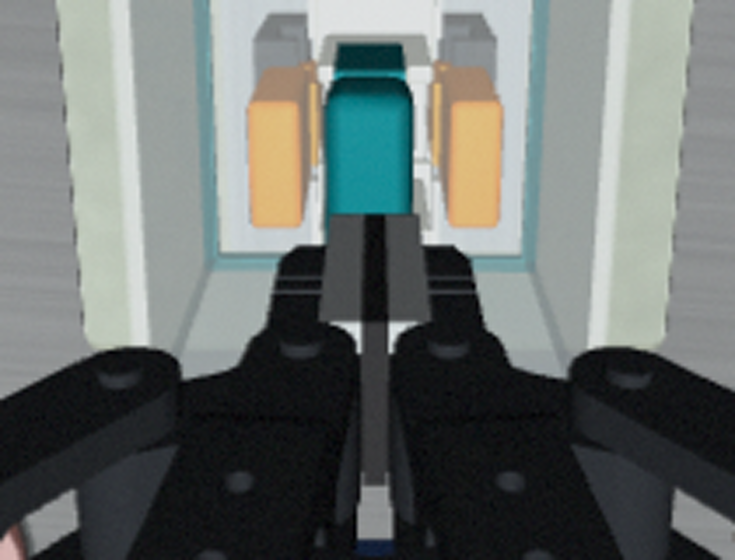

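The wrist depth and the scene view agree that the shut fingertips are at z≈190, just above the handle. The reported TCP is 156. So the tips sit about 34 mm above the reported TCP, and I'll work from the observed tips: reopen, then go down about 32 mm, watching the force.

{"op": "play_rows", "data": {
  "motion": [100,0,0,0,0,0,0,100,0,0,0,0,0,0,100,0,0,0,0,0,0,100,0,0,0,0,0,0,100,0,0,0,0,0,0]
}}

```text
clock: 5.42
position: [526.5, -19.5, 156.2]
ee_rot: [-0.042, 0.999, -0.0, 0.0]
contact_force: [-0.2, 0.2, -0.3]
gripper_width: 85.7
```

{"op": "play_rows", "data": {
  "motion": [100,0,-0.1,-1,0,0,0,100,0,-0.1,-2,0,0,0,100,0,-0.1,-2.7,0,0,0,100,0,-0.1,-3.2,0,0,0,100,0,-0.1,-3.2,0,0,0]
}}

```text
clock: 6.05
position: [526.2, -20.5, 123.7]
ee_rot: [-0.042, 0.999, -0.0, -0.0]
contact_force: [-0.1, -0.2, 0.5]
gripper_width: 85.4
```

Run:
```python
from h import *
im,d,ci=snap('wrist','w5.png');P=cloud(ci,d);s=arm.read_state();print(s['position'],s['contact_force'],s['gripper_width'],s['clock'])
m=(im.max(-1)<110)&(P[...,2]<260)&(P[...,2]>120);m[:200]=0
v,u=np.nonzero(m);print(np.percentile(P[m][:,2],[0,1,5]))
```

```text
[526.52170405 -20.49169704 124.10793998] [-0.37486948 -0.07368886 -0.39058906] 85.24049722840488 6.1
[146.80886432 173.57259385 186.32895153]
```

View pics/w5.png

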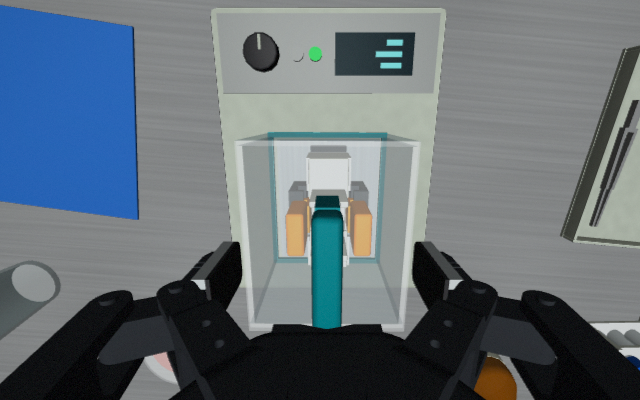

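The handle at column 327 is centred between the fingers and there is no contact. Closing now.

{"op": "play_rows", "data": {
  "motion": [0,0,0,0,0,0,0,0,0,0,0,0,0,0,0,0,0,0,0,0,0,0,0,0,0,0,0,0,0,0,0,0,0,0,0]
}}

```text
clock: 6.72
position: [526.7, -20.5, 124.4]
ee_rot: [-0.042, 0.999, -0.0, 0.0]
contact_force: [-0.1, 0.0, 0.9]
gripper_width: 13.1
```

{"op": "play_rows", "data": {
  "motion": [0,0,0,1,0,0,0,0,0,0,2,0,0,0,0,0,0,3,0,0,0,0,0,0,3,0,0,0]
}}

```text
clock: 7.22
position: [527.2, -20.3, 155.4]
ee_rot: [-0.042, 0.999, 0.0, 0.001]
contact_force: [-0.0, 0.3, -2.8]
gripper_width: 13.1
```

Run:
```python
from h import *
im,d,ci=snap('wrist','w6.png');P=cloud(ci,d);s=arm.read_state();print(s['position'],s['contact_force'],s['wrist_torque'],s['gripper_width'],s['clock'])
```

```text
[526.5926385  -20.3429817  154.67438367] [-0.60324737  0.69658584 -3.00807536] [-0.02602361  0.02738829  0.04254775] 13.256977367274475 7.275
```

View pics/w6.png

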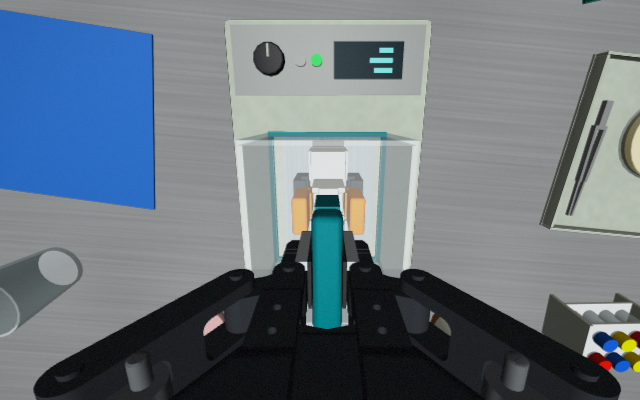

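Cover held: width 13.1, about 3 N. Raise it, then carry it over to the mat.

{"op": "play_rows", "data": {
  "motion": [0,0,0,2,0,0,0,0,0,0,4,0,0,0,0,0,0,6,0,0,0,0,0,0,8,0,0,0,0,0,0,9.5,0,0,0]
}}

```text
clock: 7.9
position: [526.3, -20.4, 249.6]
ee_rot: [-0.042, 0.999, 0.0, -0.0]
contact_force: [-0.4, -0.1, -2.3]
gripper_width: 13.3
```

{"op": "play_rows", "data": {
  "motion": [0,-0.5,-3,0,0,0,0,0,-1.2,-7.5,0,0,0,0,0,-2,-12,0,0,0,0,0,-2.7,-16.5,0,0,0,0,0,-3.4,-21,0,0,0,0]
}}

```text
clock: 8.52
position: [491.8, -231.7, 248.8]
ee_rot: [-0.042, 0.999, 0.0, -0.0]
contact_force: [0.3, 0.4, -3.1]
gripper_width: 13.0
```

{"op": "play_rows", "data": {
  "motion": [0,-0.6,-3.5,0,0,0,0,0,-1,-6.5,0,0,0,0,0,-1.2,-7.6,0,0,0,0,0,-1.2,-7.6,0,0,0,0]
}}

```text
clock: 9.02
position: [480.1, -306.6, 248.6]
ee_rot: [-0.041, 0.999, 0.0, -0.0]
contact_force: [-0.3, 1.1, -3.8]
gripper_width: 13.0
```

Run:
```python
from h import *
im,d,ci=snap('wrist','w7.png');s=arm.read_state();print(s['position'],s['contact_force'],s['wrist_torque'],s['gripper_width'],s['clock'])
im,d,ci=snap('scene','s7.png')
cv2.imwrite('pics/s7c.png',cv2.cvtColor(cv2.resize(im[100:310,180:400],None,fx=2.7,fy=2.7,interpolation=cv2.INTER_CUBIC),cv2.COLOR_RGB2BGR))
im,d,ci=snap('top','t7.png')
```

```text
[ 480.31503234 -306.02452003  248.80827644] [ 0.38900249 -0.00764639 -2.47590153] [0.06194016 0.02736287 0.00452092] 12.8646843057766 9.075
```

View pics/w7.png

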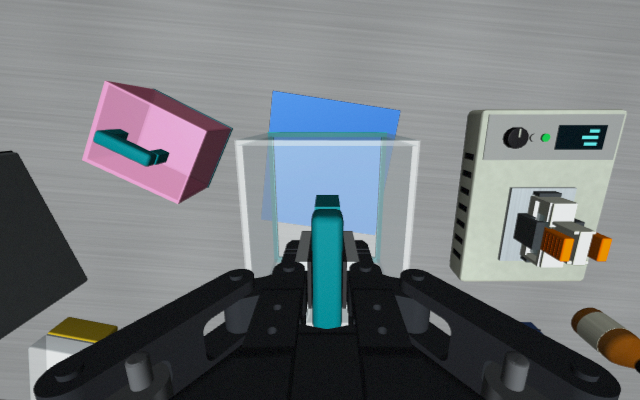

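View pics/s7c.png

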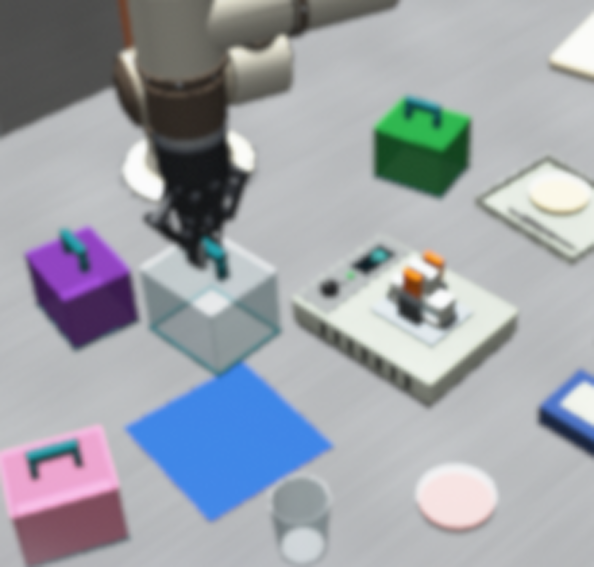

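View pics/t7.png

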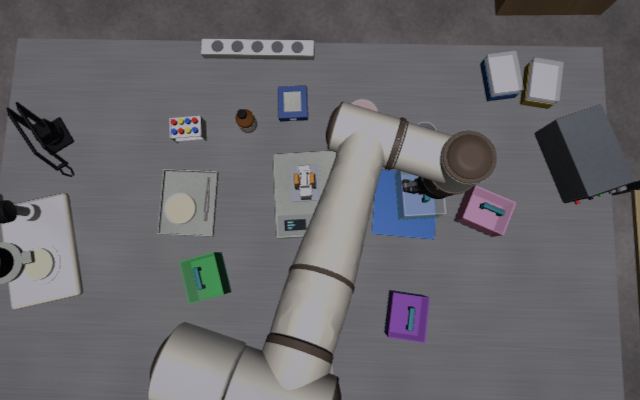

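The cover hangs upright and free. The cassette is exposed in its dock, still seated. Lowering now.

{"op": "play_rows", "data": {
  "motion": [0,0,0,-4,0,0,0,0,0,0,-8,0,0,0,0,0,0,-12,0,0,0,0,0,0,-15,0,0,0,0,0,0,-16,0,0,0]
}}

```text
clock: 9.8
position: [479.6, -305.2, 87.5]
ee_rot: [-0.043, 0.999, 0.001, -0.002]
contact_force: [0.2, 0.8, -2.9]
gripper_width: 13.0
```

{"op": "play_rows", "data": {
  "motion": [0,0,0,-0.5,0,0,0,0,0,0,-0.9,0,0,0,0,0,0,-1.2,0,0,0,0,0,0,-1.4,0,0,0,0,0,0,-1.5,0,0,0]
}}

```text
clock: 10.42
position: [480.5, -306.6, 74.4]
ee_rot: [-0.042, 0.999, -0.0, 0.0]
contact_force: [0.4, 0.2, -3.2]
gripper_width: 13.1
```

{"op": "play_rows", "data": {
  "motion": [0,0,0,-0.1,0,0,0,0,0,0,-0.2,0,0,0,0,0,0,-0.2,0,0,0]
}}

```text
clock: 10.8
position: [480.5, -306.5, 72.5]
ee_rot: [-0.042, 0.999, -0.0, 0.0]
contact_force: [-1.3, 0.7, -1.4]
gripper_width: 13.3
```

{"op": "play_rows", "data": {
  "motion": [0,0,0,-0.1,0,0,0,0,0,0,-0.1,0,0,0]
}}

```text
clock: 11.05
position: [480.6, -306.6, 72.5]
ee_rot: [-0.042, 0.999, -0.0, 0.0]
contact_force: [-1.7, 1.9, 5.8]
gripper_width: 13.0
```

Run:
```python
from h import *
im,d,ci=snap('wrist','w8.png');P=cloud(ci,d);s=arm.read_state();print(s['position'],s['contact_force'],s['wrist_torque'],s['gripper_width'],s['clock'])
im,d,ci=snap('scene','s8.png')
cv2.imwrite('pics/s8c.png',cv2.cvtColor(cv2.resize(im[150:310,180:340],None,fx=3.5,fy=3.5,interpolation=cv2.INTER_CUBIC),cv2.COLOR_RGB2BGR))
```

```text
[ 480.54551433 -306.56603089   72.47063837] [-2.33708755  2.60142388  5.48717422] [ 0.6670391   0.7022062  -0.02646595] 12.803279006583132 11.1
```

View pics/s8c.png

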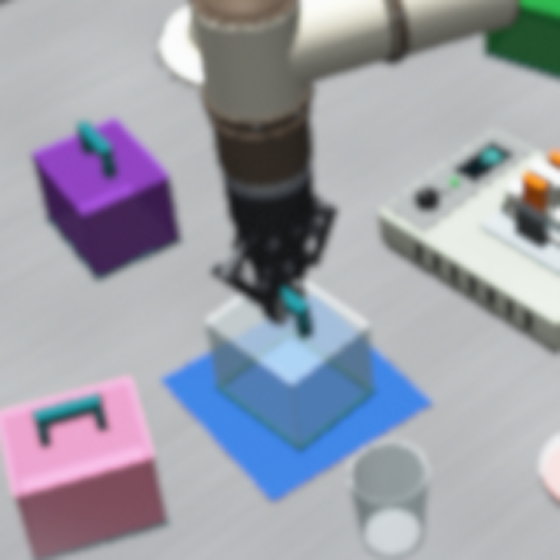

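The cover is standing on the mat: Fz now pushes up at +5.5 N and it looks upright and centred. Release.

{"op": "play_rows", "data": {
  "motion": [30,0,0,0,0,0,0,60,0,0,0,0,0,0,100,0,0,0,0,0,0,100,0,0,0,0,0,0,100,0,0,0,0,0,0]
}}

```text
clock: 11.78
position: [480.5, -306.5, 71.1]
ee_rot: [-0.042, 0.999, 0.0, -0.0]
contact_force: [-0.1, -0.4, -0.2]
gripper_width: 85.5
```

{"op": "play_rows", "data": {
  "motion": [100,0,0,2,0,0,0,100,0,0,5,0,0,0,100,0,0,9,0,0,0,100,0,0,14,0,0,0,100,0,0,17,0,0,0]
}}

```text
clock: 12.4
position: [481.2, -306.8, 244.2]
ee_rot: [-0.042, 0.999, -0.001, 0.002]
contact_force: [0.8, 0.2, -0.3]
gripper_width: 85.1
```

{"op": "play_rows", "data": {
  "motion": [100,0.5,5,0,0,0,0,100,1.5,11,0,0,0,0,100,2.5,16,0,0,0,0,100,3.2,20,0,0,0,0,100,3.5,22,0,0,0,0]
}}

```text
clock: 13.02
position: [515.6, -84.5, 241.3]
ee_rot: [-0.043, 0.999, 0.0, 0.0]
contact_force: [0.1, -0.4, 0.7]
gripper_width: 85.3
```

Run:
```python
from h import *
s=arm.read_state();print(s['position'],s['contact_force'],s['gripper_width'],s['clock'])
im,d,ci=snap('top','t9.png');P=cloud(ci,d)
hsv=cv2.cvtColor(im,cv2.COLOR_RGB2HSV).astype(int)
m=(hsv[...,0]>80)&(hsv[...,0]<100)&(hsv[...,1]>100)
n,l,st,c=cv2.connectedComponentsWithStats(m.astype(np.uint8))
for i in range(1,n):
  if st[i,4]>40:
    v,u=np.nonzero(l==i);W=np.array([world_z(ci,a,b,131) for a,b in zip(u,v)]);print('top',st[i],cv2.minAreaRect(W[:,:2].astype(np.float32)),np.median(P[l==i][:,2]))
im,d,ci=snap('wrist','w9.png')
for n in ['pinch','cassette','dock','catch_left','catch_right']:
  for r in arm.place_of(n,'wrist')[:2]:print(n,r)
```

```text
[515.61981234 -84.48589615 241.31526632] [ 0.14146193 -0.43765104  0.73870879] 85.25938448733778 13.025
top [408 187   8  23 119] ((479.76885986328125, -306.48052978515625), (58.30478286743164, 15.611307144165039), 5.984226226806641) 130.33340723440722
top [480 203  25  13 128] ((456.50848388671875, -513.4857177734375), (61.61301803588867, 16.992168426513672), 67.10446166992188) 127.67035353422617
top [193 268   8  21 114] ((258.31298828125, 246.0517578125), (51.299163818359375, 18.179141998291016), 3.7102692127227783) 126.83030250396529
top [406 308   9  23 116] ((172.51437377929688, -302.66107177734375), (14.780701637268066, 55.10865783691406), 81.36474609375) 127.77924329461479
pinch {'uv': [386.9, 202.8], 'confidence': 0.58}
cassette {'uv': [374.5, 183.9], 'confidence': 0.88}
dock {'uv': [378.2, 187.3], 'confidence': 0.57}
dock {'uv': [572.1, 162.7], 'confidence': 0.47}Traceback (most recent call last):
  File "<stdin>", line 12, in <module>
ValueError: it knows: amber_bottle, beaker, cassette, cover, cover_handle, dock, forceps, incubator, mat, petri, pinch, slide_box, tray, vial_rack
```

View pics/w9.png

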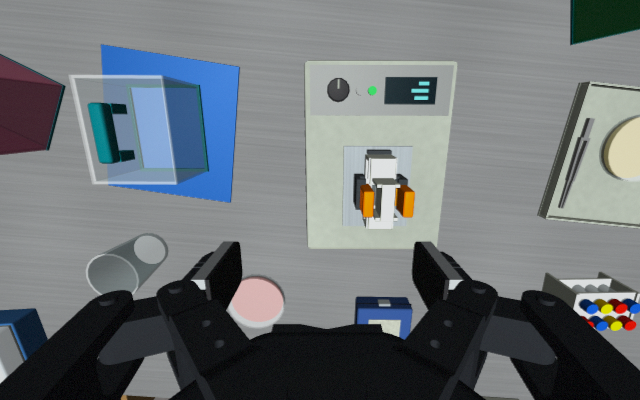

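View pics/t9.png

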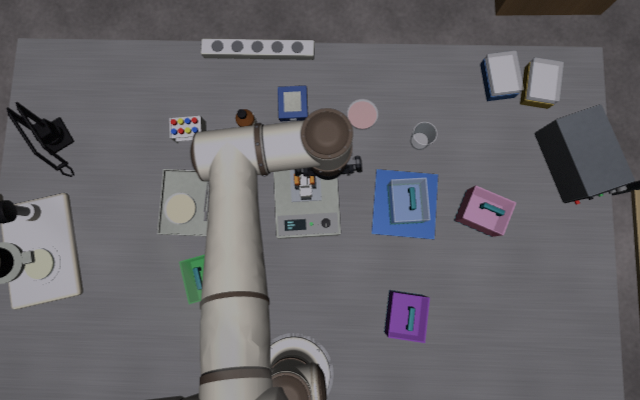

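The cover stands centred on the mat at (480,-306), with its handle top at z 130, and has been released. The cassette's orange catches are at (367,201) and (405,201) in the wrist image. I'll move above it and measure.

{"op": "play_rows", "data": {
  "motion": [100,0.5,3,0,0,0,0,100,1.1,6.2,-1,0,0,0,100,1.1,6.4,-3,0,0,0,100,1.1,6.4,-3,0,0,0,100,1.1,6.4,-3,0,0,0]
}}

```text
clock: 13.9
position: [526.9, -23.4, 211.9]
ee_rot: [-0.042, 0.999, -0.0, 0.0]
contact_force: [-0.4, 0.4, 0.7]
gripper_width: 85.5
```

```bash
cat > meas.py <<'E'
from h import *
import sys
im,d,ci=snap('wrist',sys.argv[1]);P=cloud(ci,d);s=arm.read_state();print(s['position'],s['contact_force'],s['ee_rot'],s['gripper_width'],s['clock'])
hsv=cv2.cvtColor(im,cv2.COLOR_RGB2HSV).astype(int)
m=(hsv[...,0]>8)&(hsv[...,0]<24)&(hsv[...,1]>170)&(hsv[...,2]>120);m[:,:250]=0;m[:,420:]=0
n,l,st,c=cv2.connectedComponentsWithStats(m.astype(np.uint8))
for i in range(1,n):
  if st[i,4]>60:
    Q=P[l==i];t=(l==i)&(P[...,2]>132)&(P[...,2]<144)
    if t.sum()<10: print(st[i],'no top');continue
    print(st[i],np.percentile(Q[:,2],[2,50,98]),cv2.minAreaRect(P[t][:,:2].astype(np.float32)),P[t].mean(0))
E
python3 meas.py w10.png
```

```text
[526.9802634  -23.24401269 212.15695025] [-0.36034103 -0.05843304  0.18848917] [-4.15398253e-02  9.99136533e-01 -6.14772653e-05  7.91667721e-04] 85.427356548444 13.95
[303 181  12  30 345] [134.17634011 136.67374879 138.1786305 ] ((528.30859375, -39.17198944091797), (26.851665496826172, 10.09720230102539), 4.178976535797119) [527.84137706 -38.99372133 136.59487931]
[348 181  12  30 348] [133.79243878 136.59663172 138.17649491] ((524.9932861328125, 1.3826994895935059), (26.91103744506836, 10.20498275756836), 6.166518211364746) [524.70797335   1.34000877 136.55444908]
```

View pics/w10.png

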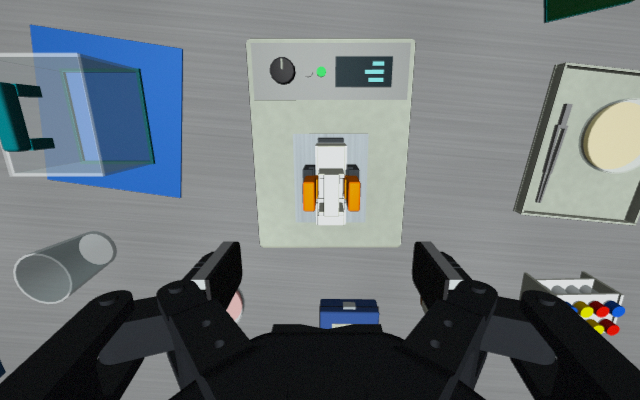

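{"op": "play_rows", "data": {
  "motion": [100,0,0.4,-3,0,0,0,100,0,0.4,-6,0,0,0,100,0,0.4,-9,0,0,0,100,0,0.4,-10,0,0,0,100,0,0.4,-10,0,0,0]
}}

```text
clock: 14.58
position: [526.9, -18.8, 111.6]
ee_rot: [-0.042, 0.999, -0.0, 0.0]
contact_force: [0.2, 0.2, -0.1]
gripper_width: 85.2
```

```bash
python3 meas.py w11.png
```

```text
[527.38881204 -18.60903828 112.30727959] [0.13810559 0.2770486  0.24186065] [-4.20902972e-02  9.99113368e-01 -4.11729800e-05  9.39864147e-04] 85.15611852861551 14.625
[303 210   3  29  75] no top
[346 210   3  29  71] no top
[280 219  20  46 828] [135.17179081 136.74048314 138.0225131 ] ((528.8582153320312, -39.09497833251953), (28.153104782104492, 10.399250984191895), 4.846368312835693) [528.15041121 -39.00012913 136.70822972]
[352 219  20  46 831] [135.23476202 136.70730181 138.14093496] ((525.5848999023438, 1.726902961730957), (28.552776336669922, 10.663174629211426), 5.078815937042236) [524.61200285   1.44777105 136.6775438 ]
```

View pics/w11.png

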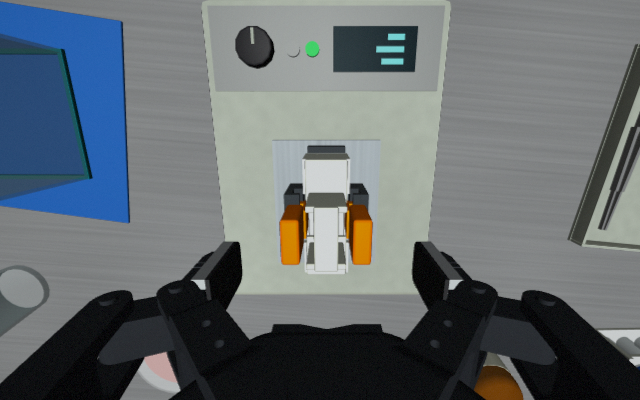

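{"op": "play_rows", "data": {
  "motion": [100,0,0,-1.5,0,0,0,100,0,0,-3,0,0,0,100,0,0,-3.8,0,0,0,100,0,0,-4.2,0,0,0,100,0,0,-4.2,0,0,0]
}}

```text
clock: 15.25
position: [526.4, -18.5, 68.9]
ee_rot: [-0.042, 0.999, -0.0, -0.0]
contact_force: [-0.0, 0.3, 0.2]
gripper_width: 85.1
```

{"op": "play_rows", "data": {
  "motion": [70,0,0,0,0,0,0,65,0,0,0,0,0,0,65,0,0,0,0,0,0]
}}

```text
clock: 15.62
position: [526.6, -18.4, 69.5]
ee_rot: [-0.042, 0.999, 0.0, 0.0]
contact_force: [-0.2, 0.4, -0.4]
gripper_width: 55.3
```

```bash
python3 meas.py w12.png
```

```text
[526.55477345 -18.44090115  69.41957047] [-1.07186923  0.22230021  0.10015538] [-4.20877955e-02  9.99113893e-01  4.50380386e-05  2.11682321e-04] 55.637010063349784 15.675
[351 236   4  35 101] no top
[296 241   4  30  95] no top
[ 262  254   28   58 1420] [135.21189349 136.73628545 137.94997104] ((528.53955078125, -39.277923583984375), (27.952566146850586, 10.69178581237793), 4.9426655769348145) [527.69550553 -39.01866871 136.6864706 ]
[ 360  254   27   58 1426] [135.19858025 136.7265107  138.1599129 ] ((525.0316162109375, 1.703615665435791), (27.35770034790039, 10.876042366027832), 4.876834392547607) [524.29321175   1.35095416 136.67814957]
```

View pics/w12.png

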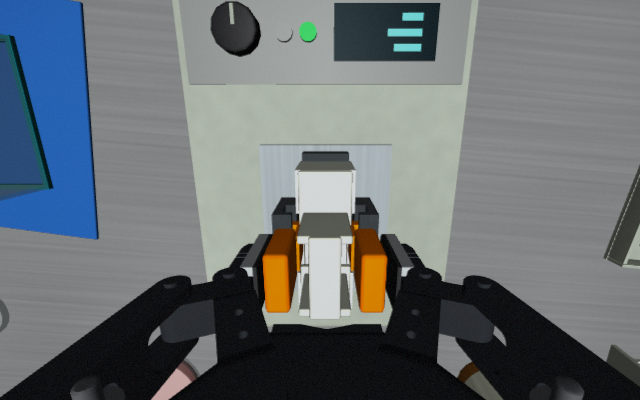

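The fingers straddle both catches evenly: pads at columns ~259 and ~390, catches spanning 262–387. Pinching now.

{"op": "play_rows", "data": {
  "motion": [50,0,0,0,0,0,0,40,0,0,0,0,0,0,0,0,0,0,0,0,0,0,0,0,0,0,0,0,0,0,0,0,0,0,0]
}}

```text
clock: 16.3
position: [527.1, -18.9, 71.7]
ee_rot: [-0.043, 0.999, -0.001, 0.001]
contact_force: [-3.5, -1.0, 12.8]
gripper_width: 34.0
```

```bash
python3 meas.py w13.png
python3 - <<'E'
from h import *
im,d,ci=snap('scene')
cv2.imwrite('pics/s13c.png',cv2.cvtColor(cv2.resize(im[150:250,280:380],None,fx=6,fy=6,interpolation=cv2.INTER_CUBIC),cv2.COLOR_RGB2BGR))
E
```

```text
[527.07059844 -18.89191703  71.73772168] [-4.80163871 -0.20646921 13.20831692] [-4.25839066e-02  9.99092377e-01 -5.01693688e-04  8.83466040e-04] 33.58099025935486 16.35
[ 281  251   26   58 1123] [135.20993042 136.70718812 137.99968727] ((528.1455688476562, -32.097049713134766), (27.951889038085938, 10.36016845703125), 6.047802448272705) [526.89731807 -31.30306413 136.67782783]
[ 347  251   26   58 1137] [135.18634857 136.73479573 138.0364169 ] ((525.8460083007812, -5.280710697174072), (28.34136390686035, 10.190132141113281), 0.07272668927907944) [524.72261119  -5.30549737 136.68886494]
```

View pics/w13.png

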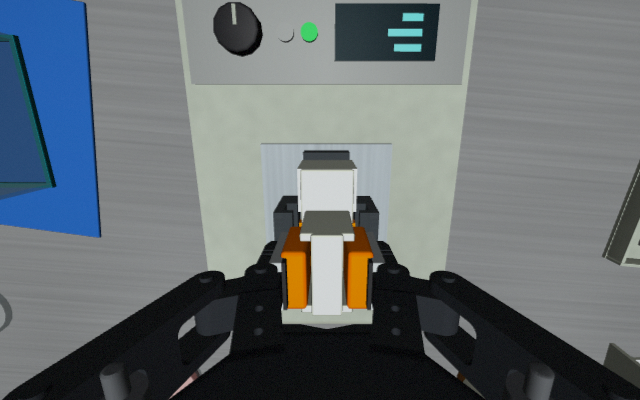

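View pics/s13c.png

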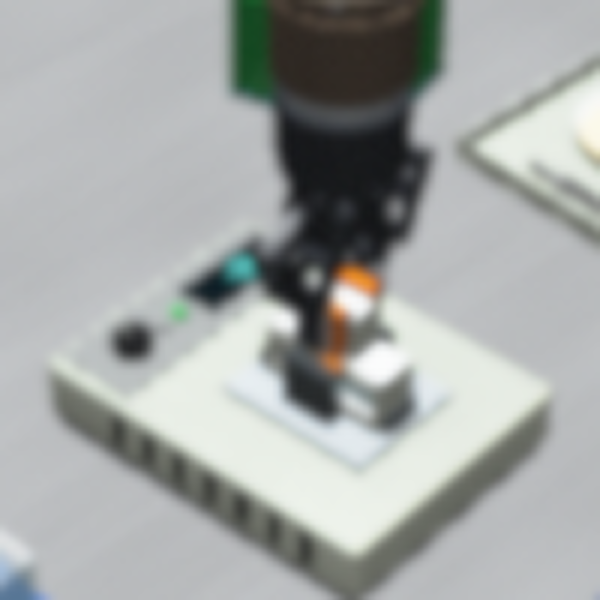

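The grip is closed and both catches have moved in about 7 mm each. The upward force of 13 N is from the pads swinging forward, or the tips touching the uprights. I'll ease up 2 mm and check.

{"op": "play_rows", "data": {
  "motion": [0,0,0,0.1,0,0,0,0,0,0,0.2,0,0,0,0,0,0,0.2,0,0,0]
}}

```text
clock: 16.77
position: [526.9, -18.7, 71.9]
ee_rot: [-0.042, 0.999, -0.0, 0.0]
contact_force: [-0.4, -1.9, 5.6]
gripper_width: 33.6
```

```bash
python3 meas.py w14.png
```

```text
[526.91314753 -18.67567446  71.88026979] [-0.80895125 -1.77266013  5.59702   ] [-4.22317560e-02  9.99107719e-01 -2.22190666e-04  4.41434240e-04] 33.85691801539273 16.825
[ 281  251   26   57 1103] [134.983558   136.74532098 137.97305472] ((528.1171264648438, -31.89451789855957), (27.231884002685547, 10.25208854675293), 6.000232696533203) [526.78116429 -31.06972117 136.67963557]
[ 347  251   26   57 1108] [135.15286788 136.73028229 138.01149228] ((525.949462890625, -5.078321933746338), (10.096622467041016, 27.97511100769043), 89.72722625732422) [524.57400935  -5.22200568 136.69358669]
```

{"op": "play_rows", "data": {
  "motion": [0,0,0,0.1,0,0,0,0,0,0,0.2,0,0,0,0,0,0,0.3,0,0,0,0,0,0,0.4,0,0,0,0,0,0,0.4,0,0,0]
}}

```text
clock: 17.45
position: [526.4, -18.4, 75.1]
ee_rot: [-0.042, 0.999, 0.0, -0.0]
contact_force: [-1.1, -0.1, -1.2]
gripper_width: 33.4
```

```bash
python3 meas.py w15.png
```

```text
[526.36415543 -18.4434175   75.12112549] [-0.06289163  0.68386921 -1.30631531] [-4.20425958e-02  9.99115814e-01  2.82773997e-05 -1.02636525e-04] 33.21859645527699 17.5
[ 281  251   26   57 1103] [138.27001976 139.90121976 141.11643653] ((527.3545532226562, -30.881221771240234), (27.613388061523438, 10.123910903930664), 10.349078178405762) [526.2724271  -30.79812873 139.85201943]
[ 347  251   26   57 1096] [138.35089985 139.87399185 140.96318344] ((525.1005249023438, -4.83816385269165), (10.191993713378906, 27.9790096282959), 89.7969970703125) [524.13809728  -4.98125472 139.83344086]
```

View pics/w15.png

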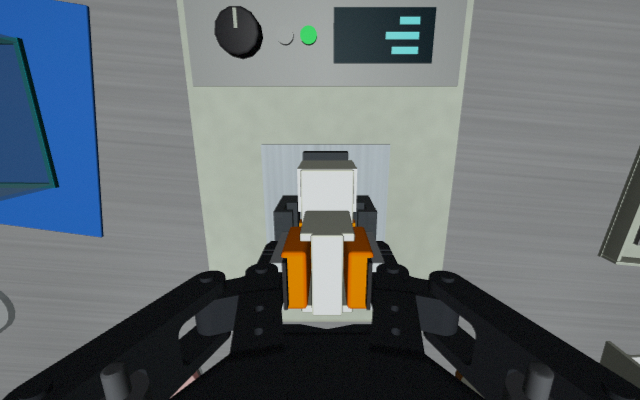

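The cassette has risen 3 mm with the gripper at only its own weight (~1.3 N), so it is free. Lifting straight up.

{"op": "play_rows", "data": {
  "motion": [0,0,0,0.6,0,0,0,0,0,0,1.4,0,0,0,0,0,0,2.4,0,0,0,0,0,0,3.6,0,0,0,0,0,0,4.8,0,0,0]
}}

```text
clock: 18.12
position: [526.6, -18.5, 124.4]
ee_rot: [-0.042, 0.999, 0.0, 0.0]
contact_force: [0.3, -0.5, -1.7]
gripper_width: 33.6
```

{"op": "play_rows", "data": {
  "motion": [0,0,0,1.5,0,0,0,0,0,0,3,0,0,0,0,0,0,4.5,0,0,0,0,0,0,6,0,0,0,0,0,0,7,0,0,0]
}}

```text
clock: 18.75
position: [526.7, -18.4, 194.4]
ee_rot: [-0.042, 0.999, 0.0, 0.001]
contact_force: [0.3, 0.1, -1.9]
gripper_width: 33.7
```

{"op": "play_rows", "data": {
  "motion": [0,0,0,0.3,0,0,0,0,0,0,0.3,0,0,0,0,0,0,0.3,0,0,0,0,0,0,0.3,0,0,0,0,0,0,0.3,0,0,0]
}}

```text
clock: 19.38
position: [526.4, -18.5, 196.0]
ee_rot: [-0.042, 0.999, -0.0, -0.0]
contact_force: [-0.8, 0.9, -1.4]
gripper_width: 33.2
```

```bash
python3 meas.py w16.png
python3 - <<'E'
from h import *
print(arm.read_state()['joint_vel'])
im,d,ci=snap('scene')
cv2.imwrite('pics/s16c.png',cv2.cvtColor(cv2.resize(im[110:300,180:400],None,fx=3,fy=3,interpolation=cv2.INTER_CUBIC),cv2.COLOR_RGB2BGR))
im,d,ci=snap('wrist');P=cloud(ci,d)
for q in [(250,190),(325,270),(325,185),(285,280),(365,280)]: print(q,np.round(P[q[1],q[0]]))
snap('top','t16.png')
E
```

```text
[526.37077188 -18.50682259 196.00591627] [-0.55744713  0.00287947 -1.6670495 ] [-4.20587903e-02  9.99115113e-01 -3.42369527e-05 -2.18514678e-04] 33.1480186071813 19.425
[ 281  251   26   58 1105] no top
[ 347  251   26   58 1125] no top
[-0.00087869 -0.00123472  0.00083533  0.00041     0.00171001  0.00035744]
(250, 190) [ 544. -103.   56.]
(325, 270) [524. -19. 257.]
(325, 185) [493. -22. 223.]
(285, 280) [524. -35. 266.]
(365, 280) [525.  -1. 261.]
```

View pics/w16.png

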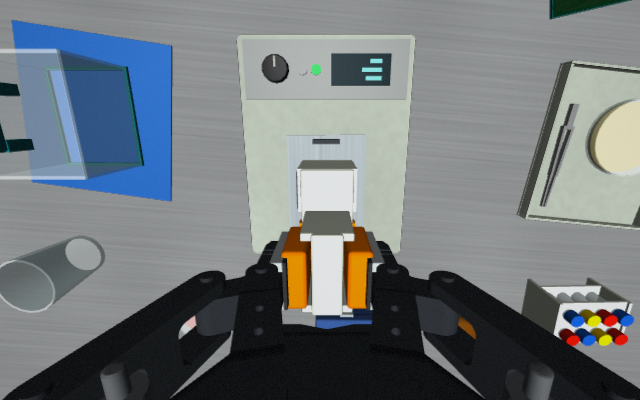

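View pics/s16c.png

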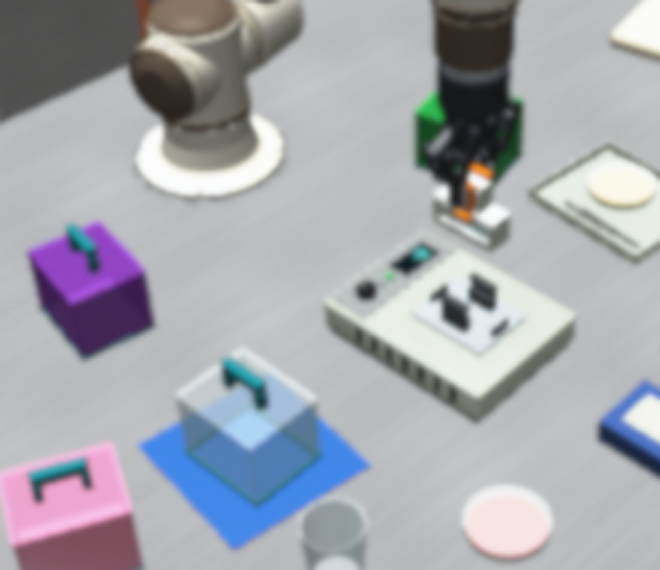

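View pics/t16.png

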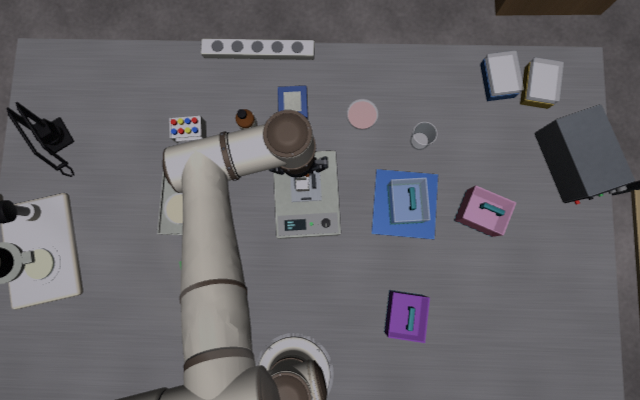

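The cassette is about 124 mm above the dock (tower top z 257 against 132 when seated). It is level and still, and looks the same in the grip as when seated. The cover is upright on the mat. Handing in.

```bash
python3 -c "
from bench import arm
print(arm.job_done())"
```

```text
the job is handed in; nothing more can be done
None
```

I moved the clear cover to the mat and let go of it. I then pinched both catches, lifted the cassette straight up out of the dock, and handed the job in while still holding it. The clock read about 19.5 s.

**Last checks**
- **Cover:** It stands upright and released within about 2 mm of the mat's measured centre. The handle top is at z ≈ 130 mm.
- **Cassette:** It is about 124 mm above the dock, level and still. The gripper carries only its weight (about 1.5 N), and the catches look the same in the grip as when first pinched.
- **Bystanders:** Nothing else looked moved in the last pictures, but I did not measure their positions. In the last top view the arm hid part of the tray and the green look-alike.

**What disagreed**
- **Fingertip height:** The fingertips sat roughly 34 mm higher than the reported TCP. My first try at the handle therefore closed just above it, without touching anything. I corrected the height from the wrist depth picture.
- **Pinch width:** The gripper closed to about 34 mm where 40 mm was expected, and the catches appeared to move about 7 mm each instead of 6. I put this down to some give in the catches and pads.
- **Force on pinching:** There was a short 13 N upward force. I relieved it by easing up a few millimetres before lifting.

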